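# Reset the router with the stylus

### The arm

A 6-joint arm with a two-finger parallel gripper is mounted at the origin on the work surface. World frame = base frame: x ahead of the robot, y to its left, z up, the work surface at z = 0. Lengths are in m, angles in degrees, forces in N, time in s.
With the tool pointing down it reaches from about 0.325 to 0.775 m from the base axis. Payload 9.3 kg.
Tool frame: the origin (TCP) lies midway between the tips of the shut fingers; the grasp point (between the pads) lies 19 mm behind it (env.hold_point_z is the distance from the TCP to the grasp point, in m); z points along the fingers, y is the line along which they close (so a half turn about z gives the same grasp; the last joint's range is limited). The gripper opens to 85 mm and grips with 20 to 120 N. Pads are 22 mm wide; open, the fingers measure 114 mm over their backs; the gripper's body (76 mm by 85 mm) begins 54 mm behind the grasp point. The pads swing forward as they close: fully open they stand 13 mm farther back than shut.
Start: joints at [-75.837, 14.817, 1.232, 76.415, 0, 81.257], TCP at [0.214, -0.507, 0.231] pointing down, gripper open.
Joint ranges: [-174.27, 174.27], [-52.1, 104.24], [-59.71, 78.15], [-110.17, 111.67], [-87.03, 83.33], [-180, 180]. Speed limits (degrees/s): [127.2, 127.2, 159.86, 180, 180, 180].

### API

Orientations are given as a 3x3 rotation matrix whose columns are the frame's x, y, z axes.
In Python, from station import env gives the robot as it stands. Calls block until the motion is done:
- env.reach(position, orientation): joint-space move of the TCP to a pose.
- env.servo_line(position, ori=None, velocity=0.15): straight line of the TCP; ori=None keeps the orientation; velocity is the mean speed in m/s.
- env.move_j(angles): joint-space move.
- env.open() and env.grasp(grip_force=None): open the fingers fully, or close them until they stop; grip_force is the grip in N (None keeps the last).
- env.sleep(seconds).
- env.solve_ik(position, orientation): joint angles nearest the present ones, or None.
- env.sense(): the state.
- env.camera(name): name is "side" or "top"; returns a dict with "pixels" (384x512x3 uint8, red, green, blue), "depth" (384x512 float32, m along the optical axis (not along the pixel's ray), 0 where there is no reading), "vfov" (degrees; the focal length in pixels is half the picture's height over the tangent of half this angle, whatever the lens; pixels are square), "cx", "cy" (the principal point, pixels), "distortion" ([k1, k2, p1, p2, k3] as OpenCV has them; the pictures are not rectified), "R" (3x3) and "t" (3): a world point X has camera coordinates R X + t. Camera axes: x right, y down, z forward; pixel columns grow to the right and rows downward; lengths in m; the calibration is good to about 2 mm. A picture is of the moment at which its call begins.
A pose or a line that the arm cannot do raises env.MotionError and nothing moves.
- env.job_done(): hands the job in; it is judged then, once.
The state is a dict: "clock": time; "q": joint angles; "joint_velocities": joint speeds; "joint_torque": joint torques, N m; "ee_pos": TCP position; "orientation": TCP orientation; "contact_force": force on the tool from outside, world axes, zero at the start; "wrist_torque": the same for the moment, N m; "grip_width": opening from 0.0 (shut) to 1.0 (fully open); "gripper_force": force on a finger pad.
Only numpy, scipy, OpenCV 4.12 (cv2) and the standard library are available. Lean on these libraries where they do the work, as an engineer would, in place of code of your own. Each camera call takes 0.05 s, during which the arm holds its last target. There are 200 camera calls.

### The job

Reset the router (the white box with the two antennas): take the stylus from its cradle and with its tip gently press the button sunk in the router's sloping front all the way down, keep it down for two seconds and let it up again. Then lay the stylus back in its cradle just as it was, barrel down in both saddles with the tip at the low end. Do not press the button of the backup drive (the same box without antennas), and leave the stapler, the glue stick and the calculator where they are.

Things in the scene. Friction and masses are not known exactly. Their poses are not given: they have to be found in the camera images.
- router: fixed white desk unit, 120 mm wide (y), x from -54 to +65 mm, 79 mm high. Its front face slopes 35 degrees, from 25 mm high at x = -54 up to 79 mm at x = +24 mm, then a flat top. A round well with a spring button is sunk in its middle. Known by two upright black antennas, 18 mm wide, 160 mm high, at x = +58, y = -45 and +45 mm. Origin: footprint centre on the table, z up.
- reset_button_mouth (a point): centre of the mouth of the router's well, flush with the face, at (-15, 0, 52) mm in its frame. Well: 15 mm diameter, square to the face, going in along (0.574, 0, -0.819) of the router's frame (55 degrees below level). The button (13 mm diameter) starts 12 to 20 mm below the mouth: this depth differs each time, find it by touch.
- reset_button (a joint): travel of the router's reset button into its well: 0 up, 0.006 m fully down. Springy: about 3.6 N to start, 7.2 N fully down.
- drive: backup drive: fixed white unit with the same shell, frame, well and button as the router, but without antennas. Its button must be left alone.
- drive_button (a joint): travel of the drive's button: 0 up, 0.006 m fully down.
- cradle: fixed metal cradle; foot 135 x 70 x 8 mm. The stylus lies in it along x, dipping 25 degrees towards +x, barrel middle at (0, 0, 66) mm. Two saddles, 16 mm long, 40 mm either side of the middle: slots 22 mm wide open upward, flared lips to 16 mm above the barrel axis, 45 mm wide over all. Past the lower one two toe posts 11 mm apart stop the barrel. Origin: under the foot.
- rest_tip (a point): fixed on the cradle: where the stylus's tip is when seated, (95, 0, 22) mm in the cradle's frame
- rest_end (a point): fixed on the cradle: where the rear end of the stylus's barrel is when seated, (-45, 0, 87) mm in the cradle's frame
- stylus: loose stylus, 155 mm long: black square barrel 100 x 18 x 18 mm and a round steel shank 7 mm in diameter, 55 mm long, with a flat tip. About 60 g. Origin: middle of the barrel; x along it towards the tip. At the start it lies in the cradle.
- stylus_tip (a point): end of the shank, 105 mm from the stylus's origin along its +x
- stylus_end (a point): rear end of the barrel, 50 mm from the stylus's origin along its -x
- stapler: bystander: black and steel stapler, 130 x 34 x 40 mm, lying; origin under its centre
- gluestick: bystander: white upright glue stick, 28 mm diameter, 95 mm tall; origin under its centre
- calculator: bystander: flat grey desk calculator, 120 x 75 x 17 mm; origin under its centre
There are look-alikes about, which are no part of the job. Leave any green or turquoise look-alike of the stylus alone. What is shaped like the router but purple is not meant.

How it is judged:
By the outcome, as a careful person would: the job done as asked, in the order asked, and still so for the second after the job is handed in, with the robot touching nothing.
It also fails if it takes over 54 s, if anything falls off the work surface, if the arm or the gripper's body presses on something with over 40 N, if the wrist force passes 120 N, or if a joint passes its speed limit or range.

## Working session

There is one attempt and no reset: what is moved stays moved. The work goes in short steps, each a Python script; the robot and the scene stay as the last script left them, time stands still between calls to the robot, and variables do not carry over. Pictures are saved under pics/ and viewed, at most 10 in all, crops included, and the job is handed in when it is done.

```bash
mkdir -p pics; ls; cat > h.py <<'E'
import numpy as np, cv2
from station import env
def K(c):
    f=192/np.tan(np.radians(c["vfov"])/2)
    return np.array([[f,0,c["cx"]],[0,f,c["cy"]],[0,0,1.]]),np.array(c["distortion"],float)
def cloud(c):
    k,d=K(c); v,u=np.mgrid[0:384,0:512]
    p=cv2.undistortPoints(np.stack([u,v],-1).reshape(-1,1,2).astype(np.float64),k,d).reshape(384,512,2)
    z=c["depth"].astype(float); P=np.dstack([p*z[...,None],z])
    W=(P-np.array(c["t"]))@np.array(c["R"]); W[z==0]=np.nan
    return W
def ray(c,uv):
    k,d=K(c); p=cv2.undistortPoints(np.array(uv,float).reshape(-1,1,2),k,d).reshape(-1,2)
    R=np.array(c["R"]); return -R.T@np.array(c["t"]), np.c_[p,np.ones(len(p))]@R
def onplane(c,uv,z):
    o,d=ray(c,uv); return o+d*((z-o[2])/d[:,2])[:,None]
def proj(c,X):
    k,d=K(c); return cv2.projectPoints(np.array(X,float).reshape(-1,3),cv2.Rodrigues(np.array(c["R"]))[0],np.array(c["t"],float),k,d)[0].reshape(-1,2)
E
python3 - <<'E'
from h import *
import pickle
for n in("top","side"):
    c=env.camera(n); pickle.dump(c,open(n+".pkl","wb"))
    cv2.imwrite(f"pics/{n}0.png",cv2.resize(c["pixels"][...,::-1],(768,576),interpolation=cv2.INTER_CUBIC))
    print(n,-np.array(c["R"]).T@c["t"],c["vfov"],c["distortion"],(c["depth"]==0).mean())
print(env.sense()["clock"])
E
```

```text
pics
top [ 0.38825241 -0.00391696  1.12166685] 43.26440715458017 [-0.07712738  0.          0.          0.          0.        ] 0.003972371419270833
side [0.13791458 0.84129768 0.64805573] 54.947788496195685 [-0.07546913  0.          0.          0.          0.        ] 0.0037740071614583335
0.1
```

View pics/top0.png

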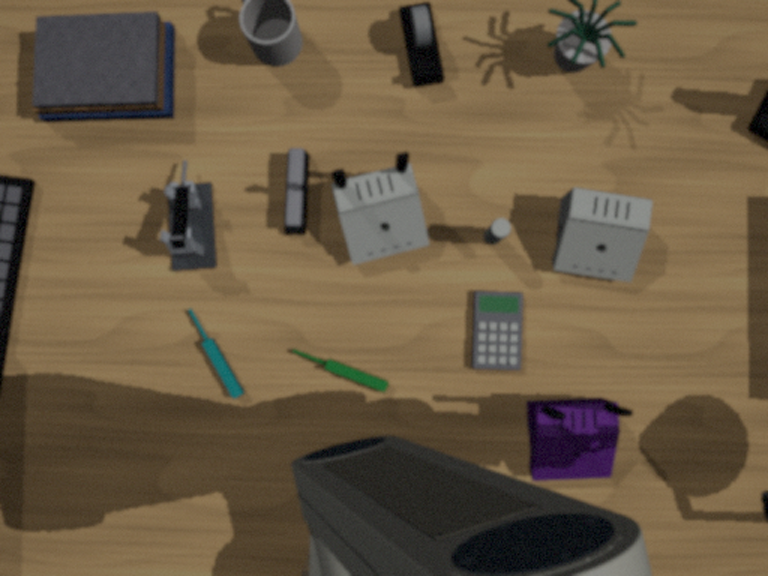

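View pics/side0.png

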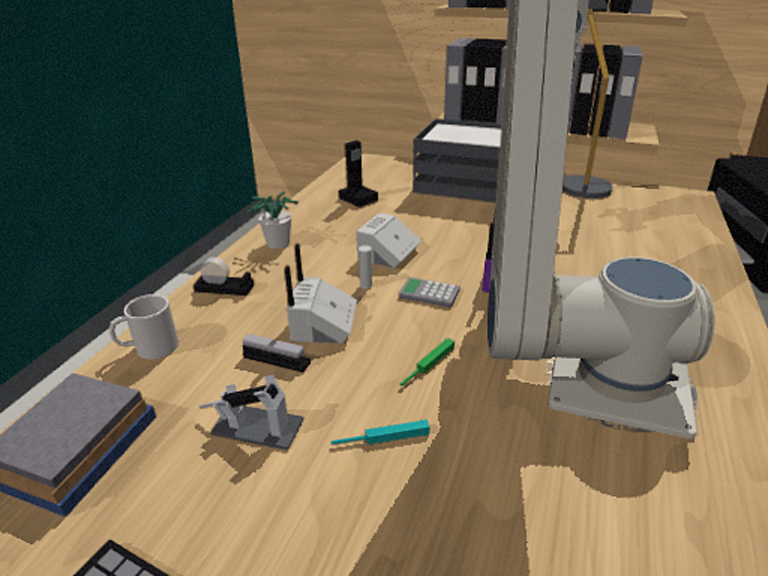

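The top view (768-wide scale) shows the router at about (382,215) with its well at (385,226) and antennas at the rear. The drive is at (602,235). The cradle is at (190,225), its stylus barrel running (180,190)-(180,245) with the tip at (184,165). Next I'll measure the router and cradle.

```bash
python3 - <<'E'
from h import *
import pickle
T=pickle.load(open("top.pkl","rb"));S=pickle.load(open("side.pkl","rb"))
for nm,c,box in(("top",T,(215,105,290,180)),("side",S,(190,180,240,232))):
    W=cloud(c);im=c["pixels"].astype(int);x0,y0,x1,y1=box
    m=np.zeros((384,512),bool);m[y0:y1,x0:x1]=1
    sat=im.max(2)-im.min(2)
    wh=m&(sat<25)&(im.min(2)>95)&(W[...,2]>.03)&(W[...,2]<.075)
    P=W[wh]
    # RANSAC-ish plane: normal filtering by iterating
    rng=np.random.default_rng(0);best=None
    for _ in range(500):
        a=P[rng.choice(len(P),3,False)];n=np.cross(a[1]-a[0],a[2]-a[0]);l=np.linalg.norm(n)
        if l<1e-7: continue
        n/=l
        if n[2]<0:n=-n
        if abs(n[2]-.819)>.06: continue
        k=abs((P-a[0])@n)<.0025
        if best is None or k.sum()>best.sum():best=k
    Q=P[best];cen=Q.mean(0);n=np.linalg.svd(Q-cen)[2][2];n*=np.sign(n[2])
    print(nm,"slope n",n,len(P),len(Q),"dip",np.degrees(np.arccos(n[2])),"yaw",np.degrees(np.arctan2(-n[1],-n[0])),"cen",cen)
    # well: dark blob
    b=(257,151) if nm=="top" else None
    g=im.sum(2)
    if nm=="top": u,v=np.mgrid[247:268,141:161]
    else: u,v=np.mgrid[218:238,195:216]
    u=u.ravel();v=v.ravel();k=g[v,u]<np.median(g[v,u])*.6
    lab=np.c_[u[k],v[k]];uv=lab.mean(0);print(" well px",uv,k.sum(),lab.std(0))
    o,d=ray(c,[uv]);d=d[0];X=o+d*((cen-o)@n)/(d@n);print(" mouth",X)
# cradle
W=cloud(T);im=T["pixels"].astype(int);sat=im.max(2)-im.min(2)
for nm,c,box in(("top",T,(100,100,150,185)),("side",S,(128,248,208,302))):
    W=cloud(c);im=c["pixels"].astype(int);x0,y0,x1,y1=box;m=np.zeros((384,512),bool);m[y0:y1,x0:x1]=1
    bl=m&(im.max(2)<60)&(W[...,2]>.035)&(W[...,2]<.12)
    P=W[bl];cen=np.median(P,0);P=P[np.linalg.norm(P-cen,axis=1)<.07];cen=P.mean(0);a=np.linalg.svd(P-cen)[2][0];a*=-np.sign(a[2])
    t=(P-cen)@a
    print(nm,"barrel",len(P),cen,a,"dip",np.degrees(np.arcsin(-a[2])),"yaw",np.degrees(np.arctan2(a[1],a[0])),"ext",t.min(),t.max(),"ends",cen+a*t.min(),cen+a*t.max())
    ft=m&(sat[...]<40 if nm=="top" else (im.max(2)-im.min(2)<40))&(W[...,2]>.004)&(W[...,2]<.013)&(im.max(2)<110)
    F=W[ft][:,:2];r=cv2.minAreaRect((F*1000).astype(np.float32));print(" foot",len(F),r)
E
python3 - <<'E'
import sys;sys.path.insert(0,'.')
import cv2
a=cv2.imread('pics/top0.png')[130:290,140:450];b=cv2.imread('pics/side0.png')[230:470,180:400]
a=cv2.resize(a,None,fx=1.8,fy=1.8);b=cv2.resize(b,(220,240))
import numpy as np
o=np.zeros((288,800,3),'uint8');o[:,:558]=a;o[:240,560:780]=b
cv2.imwrite('pics/crop1.png',o)
E
```

```text
top slope n [-0.5385233  -0.15634541  0.82797872] 1669 1396 dip 34.10833952123349 yaw 16.1891995758208 cen [0.54618386 0.01117069 0.05240759]
 well px [256.16666667 150.72222222] 18 [1.25830574 1.14530712]
 mouth [0.54632572 0.00987584 0.05225535]
side slope n [-0.55194574 -0.15194168  0.8199205 ] 939 561 dip 34.92316400768756 yaw 15.391363698282404 cen [0.54462327 0.0190992  0.05254974]
 well px [233.75 197.5 ] 12 [5.52456635 2.43241992]
 mouth [ 0.53509158 -0.0505552   0.03322545]
top barrel 408 [0.55058188 0.31062974 0.07128821] [ 0.94668197  0.0983069  -0.30680449] dip 17.866759330629094 yaw 5.928553185670718 ext -0.04847387537002817 0.057201218836231416 ends [0.50469253 0.30586442 0.08616022] [0.60473324 0.31625301 0.05373862]
 foot 896 ((546.6176147460938, 325.2769775390625), (134.0083465576172, 99.75640869140625), 6.485317230224609)
side barrel 242 [0.55282326 0.31952416 0.0708125 ] [ 0.90680388  0.1244139  -0.40277526] dip 23.751788157754245 yaw 7.8122315676249965 ext -0.04906819746977338 0.04986712776417123 ends [0.50832803 0.31341939 0.09057595] [0.59804296 0.32572832 0.05072725]
 foot 821 ((547.544189453125, 314.73681640625), (133.42147827148438, 71.71989440917969), 5.124406814575195)
```

View pics/crop1.png

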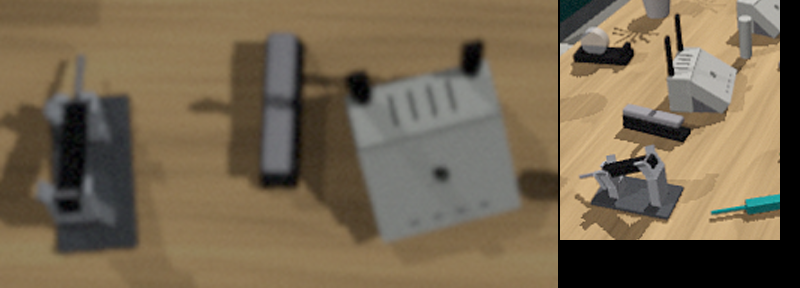

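The crop confirms the geometry: the stylus tip points to +x, and the router's rear has its antennas. From the two views:

- **Cradle:** about (0.5475, 0.315), yaw about 6°. The foot measures 133x72 mm against the given 135x70.
- **Router mouth:** about (0.546, 0.010, 0.052), yaw about 15.8°. The height matches the given 52 mm and the dip is 34–35°.

The grasp will have tool z at 60° from the stylus axis, so the press has the hand leaning clear of the antennas.

```bash
cat >> h.py <<'E'
TH=60; HP=env.hold_point_z
def dirn(psi,b):
    p,b=np.radians([psi,b]); return np.array([np.cos(p)*np.cos(b),np.sin(p)*np.cos(b),-np.sin(b)])
def pose(psi,dip,g,s=1):
    "TCP pose for grasp point g with the stylus at heading psi, dipping dip"
    z=dirn(psi,dip+TH); p=np.radians(psi); y=s*np.array([-np.sin(p),np.cos(p),0]); 
    return np.array(g)+HP*z, np.c_[np.cross(y,z),y,z]
CY=6.0; G=np.array([.5475,.315,.066]); RY=15.8; M=np.array([.5463,.0099,.0522]); A=dirn(RY,55)
def press(d,s,M=M,L=.105): return pose(RY,55,M+A*(d-L),s)   # tip d below mouth
E
python3 - <<'E'
from h import *
print(HP)
for s in(1,-1):
    for nm,p in(("cr",pose(CY,25,G,s)),("crhi",pose(CY,25,G+[0,0,.18],s)),("pr-.12",press(-.12,s)),("pr.02",press(.02,s))):
        q=env.solve_ik(*p); print(s,nm,p[0].round(3),None if q is None else np.round(q,1))
E
```

```text
0.0187
1 cr [0.549 0.315 0.047] [ 22.9  26.  -10.1  49.1  -1.5  16.9]
1 crhi [0.549 0.315 0.227] [22.9 20.   7.9 73.1 -1.5 16.9]
1 pr-.12 [ 0.415 -0.027  0.22 ] [ -8.3  18.1  -1.   93.9  -9.9 -22.1]
1 pr.02 [ 0.492 -0.006  0.105] [ -5.2  29.4  -0.3  83.8  -8.7 -19.2]
-1 cr [0.549 0.315 0.047] [  22.9   26.   -10.1   49.1   -1.5 -163.1]
-1 crhi [0.549 0.315 0.227] [  22.9   20.     7.9   73.1   -1.5 -163.1]
-1 pr-.12 [ 0.415 -0.027  0.22 ] [ -8.3  18.1  -1.   93.9  -9.9 157.9]
-1 pr.02 [ 0.492 -0.006  0.105] [ -5.2  29.4  -0.3  83.8  -8.7 160.8]
```

```bash
python3 - <<'E'
from h import *
env.reach(*pose(CY,25,G+[0,0,.18]))
env.servo_line(pose(CY,25,G+[0,0,.05])[0],velocity=.15)
c=env.camera("side"); cv2.imwrite("pics/s1.png",cv2.resize(c["pixels"][200:330,100:260,::-1],None,fx=4,fy=4,interpolation=cv2.INTER_CUBIC))
s0=env.sense();print(s0["clock"],s0["contact_force"])
E
```

```text
4.275 [0.28828442 0.43249514 0.19536974]
```

View pics/s1.png

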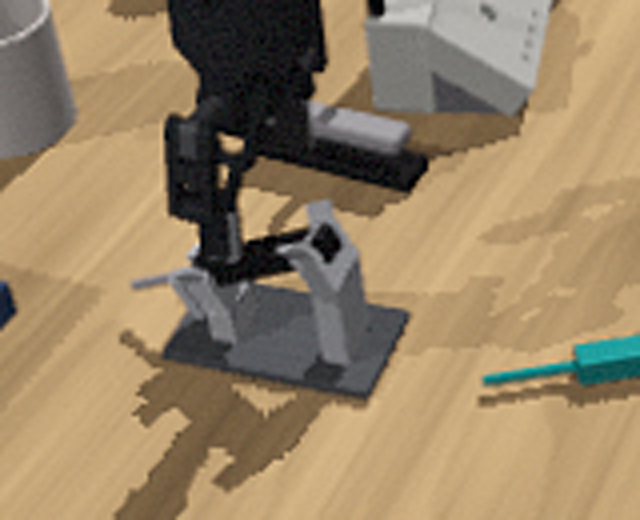

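The picture shows the open fingers straddling the barrel at (270,250), 50 mm above the grasp height and clear of both saddles. I'll descend and grasp.

```bash
python3 - <<'E'
from h import *
env.servo_line(pose(CY,25,G)[0],velocity=.06)
print(env.sense()["contact_force"])
env.grasp(50); s=env.sense()
print(s["clock"],s["contact_force"],s["wrist_torque"],s["grip_width"]*85,s["gripper_force"],s["ee_pos"]-pose(CY,25,G)[0])
c=env.camera("side"); cv2.imwrite("pics/s2.png",cv2.resize(c["pixels"][200:330,100:260,::-1],None,fx=4,fy=4,interpolation=cv2.INTER_CUBIC))
E
```

```text
[0.34034028 0.52604671 0.35768822]
5.8833 [-0.21389971 -0.66164133  1.73969194] [-0.27740299 -0.086354   -0.05596027] 16.940620994936026 49.083770513534546 [ 2.95140659e-04 -7.81856442e-05  3.02457138e-04]
```

View pics/s2.png

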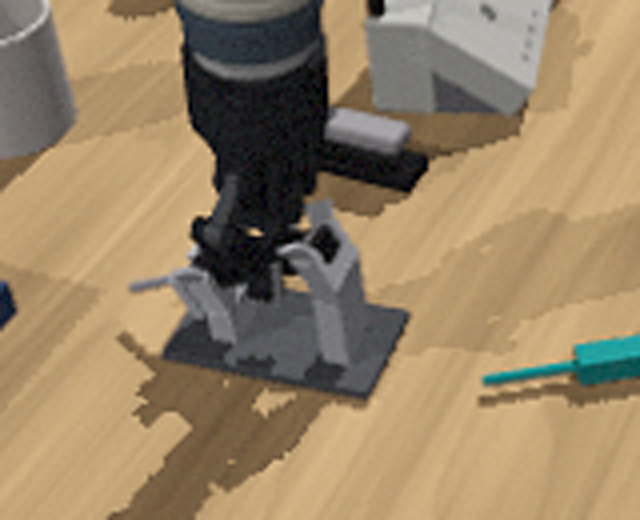

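The barrel is gripped mid-span with the fingers between the saddles. The reported opening is about 17 mm and side forces are negligible. Next: lift, go in front of the router and check the tip.

```bash
python3 - <<'E'
from h import *
import pickle
env.servo_line(pose(CY,25,G+[0,0,.18])[0],velocity=.15)
env.reach(*press(-.12,1)); env.servo_line(press(-.03,1)[0],velocity=.12)
s=env.sense();print(s["clock"],s["contact_force"],s["grip_width"]*85,s["ee_pos"]-press(-.03,1)[0])
o=np.zeros((560,800,3),'uint8');tip=M-.03*A
for i,n in enumerate(("top","side")):
    c=env.camera(n);pickle.dump(c,open(n+"2.pkl","wb"))
    pt=proj(c,[tip,tip-.05*A,M]);print(n,pt.round(1))
    u,v=pt[0].astype(int);cr=c["pixels"][v-35:v+35,u-25:u+25,::-1]
    o[:,i*400:i*400+400]=cv2.resize(cr,(400,560),interpolation=cv2.INTER_CUBIC);print(u-25,v-35)
cv2.imwrite("pics/tip.png",o)
E
```

```text
9.5417 [-0.30852538 -0.53637977 -0.8276316 ] 17.370250016239734 [-4.07160182e-05 -3.76839977e-05  3.64401499e-04]
top [[258.  156.7]
 [261.4 167.3]
 [256.2 150.7]]
233 121
side [[227.5 194.9]
 [236.7 183. ]
 [222.2 201.8]]
202 159
```

View pics/tip.png

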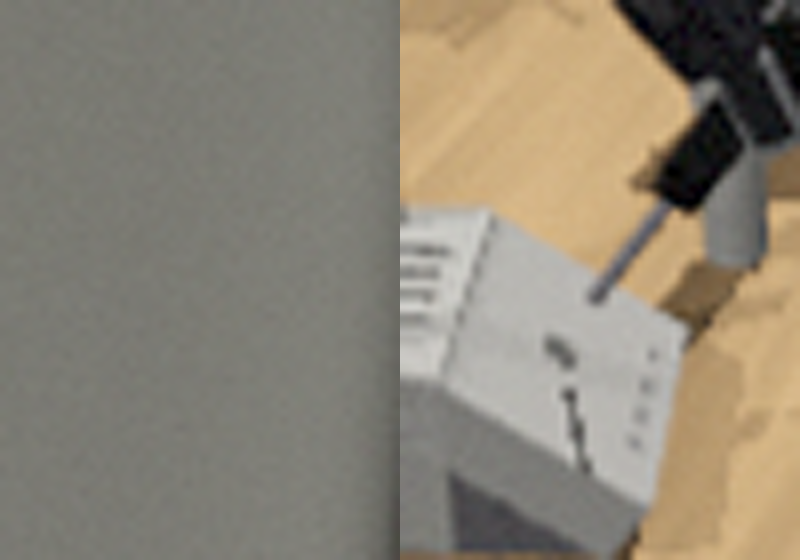

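The side view shows the tip at crop (598,297), i.e. px (226.8,196.1), and the well at (560,352), i.e. px (222,203). Both sit about 1.2 px from prediction with the same offset, so the tip and well are aligned relative to each other. The top view is blocked by the arm. I'll go in by touch.

```bash
cat > p.py <<'E'
from h import *
env.servo_line(press(-.004,1)[0],velocity=.06); env.sleep(.1)
b=env.sense()["contact_force"]; d=-.004; log=[]; touch=None
while d<.029:
    d+=.001 if touch is None else .0005
    env.servo_line(press(d,1)[0],velocity=.02)
    f=np.array(env.sense()["contact_force"])-b; ax=-f@A; lat=np.linalg.norm(f+ax*A)
    log.append((round(d*1000,1),round(ax,1),round(lat,1)))
    if touch is None and ax>1.5:
        touch=d
        if d<.010: print("EARLY"); break
    if lat>5: print("SIDE"); break
    if ax>9.5: break
print(log)
if touch and touch>=.010 and ax>7.5:
    env.sleep(2.3)
    f=np.array(env.sense()["contact_force"])-b; print("held",-f@A,touch,d)
    env.servo_line(press(-.03,1)[0],velocity=.05)
s=env.sense();print(s["clock"],s["contact_force"])
E
python3 p.py
```

```text
EARLY
[(-3.0, np.float64(-1.3), np.float64(0.3)), (-2.0, np.float64(-0.7), np.float64(0.2)), (-1.0, np.float64(-1.3), np.float64(0.9)), (0.0, np.float64(-1.8), np.float64(0.9)), (1.0, np.float64(-1.0), np.float64(0.4)), (2.0, np.float64(-0.9), np.float64(0.3)), (3.0, np.float64(-1.4), np.float64(0.3)), (4.0, np.float64(-0.5), np.float64(0.9)), (5.0, np.float64(-1.2), np.float64(0.5)), (6.0, np.float64(-0.9), np.float64(0.8)), (7.0, np.float64(-0.9), np.float64(0.8)), (8.0, np.float64(-1.1), np.float64(1.0)), (9.0, np.float64(3.8), np.float64(1.0))]
13.575 [-2.02322011 -0.72243095  3.56698098]
```

Contact came at 9 mm nominal, well inside the mouth and with little side force. A few mm of axial offset would explain that if this is the button. I'll continue and check for the spring signature: 3.6 to 7.2 N over 6 mm, then a steep rise.

```bash
cat > p2.py <<'E'
from h import *
b=np.array([-0.3085,-0.536,-0.828]); d=.009; log=[]
def F():
    f=np.array(env.sense()["contact_force"])-b; ax=-f@A; return ax,np.linalg.norm(f+ax*A)
ax,lat=F(); log.append((9,round(ax,1),round(lat,1)))
while d<.0215:
    d+=.0005
    env.servo_line(press(d,1)[0],velocity=.02); ax,lat=F()
    log.append((round(d*1000,1),float(round(ax,1)),float(round(lat,1))))
    if lat>6 or ax>10.5: break
    if d<.011 and ax>7.5: break
print(log); ok=d>.0125 and ax>8 and lat<6
if ok:
    t=env.sense()["clock"]; env.sleep(2.3); print("held",F())
    env.servo_line(press(-.03,1)[0],velocity=.05)
s=env.sense();print(ok,s["clock"],s["contact_force"],s["grip_width"]*85)
E
python3 p2.py
```

```text
[(9, np.float64(4.6), np.float64(1.2)), (9.5, 4.0, 0.8), (10.0, 4.6, 1.0), (10.5, 4.9, 1.2), (11.0, 5.8, 0.9), (11.5, 5.5, 0.8), (12.0, 6.6, 0.9), (12.5, 5.8, 0.8), (13.0, 6.7, 1.3), (13.5, 6.1, 0.6), (14.0, 6.1, 0.7), (14.5, 8.4, 0.9), (15.0, 12.0, 1.7)]
held (np.float64(11.377700981997492), np.float64(0.8111634502182302))
True 19.925 [ 0.98309721  1.09468137 -0.90989392] 17.143634625175352
```

That is the spring signature: 4 to about 7 N over 6 mm, then a steep stop. The button was held 2.3 s at about 11 N. Now I'll confirm the stylus hasn't slipped (same pose as the earlier picture) and move above the cradle.

```bash
python3 - <<'E'
from h import *
import pickle
c=env.camera("side");p=pickle.load(open("side2.pkl","rb"))
a=[cv2.cvtColor(x["pixels"],cv2.COLOR_RGB2GRAY)[160:202,215:245].astype(np.float32) for x in(p,c)]
print("shift",cv2.phaseCorrelate(*a),abs(a[0]-a[1]).mean())
env.servo_line(press(-.12,1)[0],velocity=.15)
env.reach(*pose(CY,25,G+[0,0,.18]))
env.servo_line(pose(CY,25,G+[0,0,.03])[0],velocity=.12)
env.servo_line(pose(CY,25,G+[0,0,.001])[0],velocity=.03)
s=env.sense();print(s["clock"],s["contact_force"],s["wrist_torque"])
c=env.camera("side"); cv2.imwrite("pics/s3.png",cv2.resize(c["pixels"][200:330,100:260,::-1],None,fx=4,fy=4,interpolation=cv2.INTER_CUBIC))
E
```

```text
shift ((0.1113624003246283, 0.5972266633638625), 0.9869750838809543) 3.204762
24.6 [ 2.37279441 -1.24508869 -2.74382042] [-0.25655739 -0.3345051  -0.0628421 ]
```

View pics/s3.png

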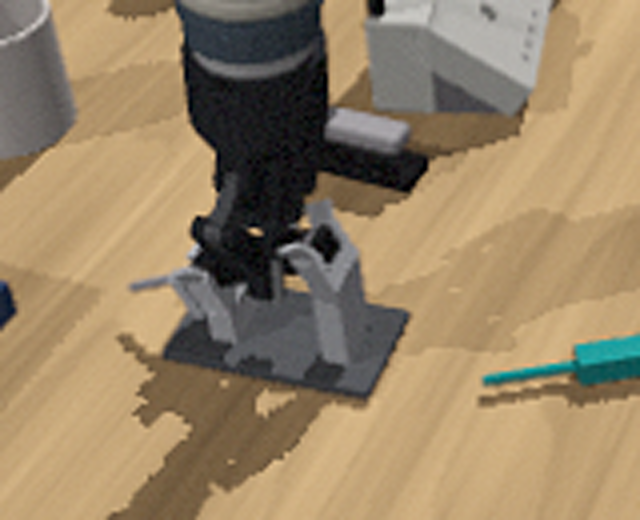

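The stylus is back in both saddles and the picture is practically identical to the one at the grasp. Residual forces are a few N. Release, retreat and check.

```bash
python3 - <<'E'
from h import *
import pickle
env.servo_line(pose(CY,25,G)[0],velocity=.03)
env.open(); env.sleep(.2)
env.servo_line(pose(CY,25,G+[0,0,.18])[0],velocity=.12)
env.move_j([-75.837,14.817,1.232,76.415,0,81.257])
p=pickle.load(open("side.pkl","rb")),pickle.load(open("top.pkl","rb"))
c=env.camera("side"),env.camera("top")
o=np.zeros((520,800,3),'uint8')
for i,(sl) in enumerate(((slice(240,305),slice(125,205)),(slice(100,185),slice(95,155)))):
    for j,x in enumerate((p[i],c[i])):
        o[260*i:260*i+260,400*j:400*j+320]=cv2.resize(x["pixels"][sl][...,::-1],(320,260))
    D=abs(p[i]["pixels"].astype(int)-c[i]["pixels"]).max(2); print((D>60).sum(), (D[sl]>40).sum())
cv2.imwrite("pics/fin.png",o); print(env.sense()["clock"])
E
```

```text
55 86
0 0
30.625
```

View pics/fin.png

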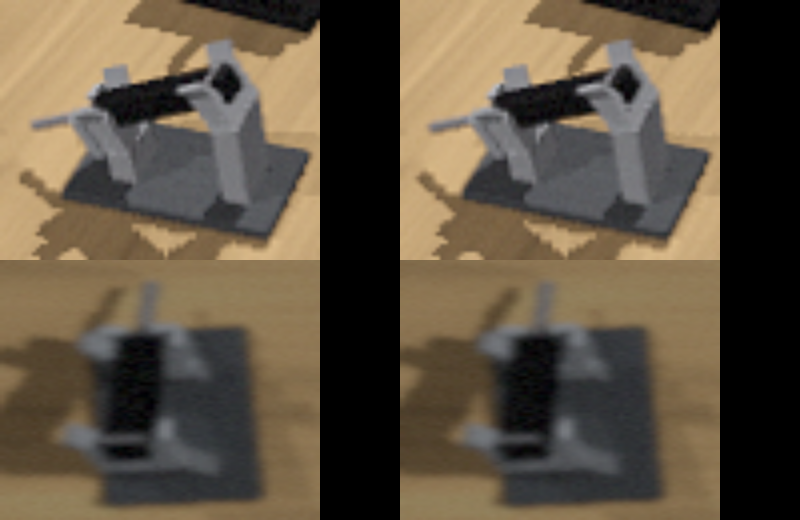

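The after pictures (right) match the before pictures (left). The stylus lies in both saddles with its tip at the low end, and nothing else in view changed.

```bash
python3 -c "
from station import env
print(env.job_done())"
```

```text
the job is handed in; nothing more can be done
None
```

The router's reset button was pressed fully down, held for 2.3 s and let up, the stylus is back in its cradle as it was, and the job was handed in at about 31 s of the 54 s allowed.

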